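Find the stray die and pack away the dice cup

TASK

One of the three white dice has strayed into the walnut tray: pick just that die out of the clutter and drop it into the red dice cup with the other two. Then put the black lid on the cup and press it down until it is fully home, and finally stand the closed cup upright in the empty square well of the wooden games box. Leave everything else where it is.

Things in the scene. Friction and masses are not known exactly. Their poses are not given: they have to be found in the camera images.
- white_die: The stray white die: 18 mm cube with rounded edges and pips, origin at its centre; flat on the floor of the walnut tray, turned any way about the vertical. The only white die in the tray. 10 g.
- cup: Red plastic dice cup, round, 85 mm tall, standing open on the table; outer radius 28 mm at the foot, 30 mm under the lip; the lip round the mouth is 6 mm high and of radius 33 mm outside, 27.5 mm inside. Inner floor 4 mm up. Origin: centre of the underside, z up. About 100 g, two white dice inside. Grip it from above across the lip (66 mm wide), which stands out past the lid.
- cup_rim (a point): Centre of the cup's mouth, at rim height (85 mm above the cup's underside).
- cup_die_a: One of the two white dice already in the cup: 18 mm cube with rounded edges and pips, origin at its centre.
- cup_die_b: The other white die already in the cup: 18 mm cube with rounded edges and pips, origin at its centre.
- lid: Black push-fit lid of the cup, right way up on the table, about 55 g. Origin: centre of its underside, z up. From below: a round plug (12 mm deep, radius 25.5 mm, tapering to 21 mm at its foot; 2 mm play all round in the cup's mouth), a flange (radius 30.5 mm, 12 to 16 mm up), a grip bar on top. A grey sealing ring (3 mm high, outer radius 30.5 mm) sits round the plug, 5 mm below the flange.
- lid_seat (a point): Centre of the underside of the lid's flange (12 mm above the lid's origin). Set on the cup, the lid first rests on its sealing ring with the flange 8 mm above the rim; pushed down with more than about 7 N (10 to 15 N is ample) the ring slides up the plug until the flange is 3 mm above the rim: fully home, and it stays there.
- lid_bar (a point): Middle of the top edge of the lid's grip bar (34 mm above the lid's origin). The bar stands upright on the flange along the lid's x axis: 44 mm long, 10 mm thick along y, from 16 to 34 mm above the lid's origin. Pinch it across y from above.
- tray: Square walnut tray, fixed, 232 x 232 mm outside, rim 24 mm high and 7 mm thick, floor 6 mm above the table. Origin: centre of the underside, axes along its sides. It stands left or right of the robot, the games box on the other side. Seven small things stand in it on a loose 3 x 3 grid, about 65 mm between centres (two places empty).
- games_box: Open light-wood games box, fixed, 232 x 232 mm outside, 45 mm high, walls 6 mm. Origin: centre of the underside. It has three compartments: the empty square well for the cup at its -x, -y corner (blue felt floor), one with a yellow-covered pad, one with a deck of score sheets and two pencils.
- box_well (a point): Centre of the floor of the empty well, 5 mm above the table; the well is 90 x 90 mm inside, its walls rise 36 to 40 mm above this floor. Its axes are those of the games box.
- black_die: Black die: 18 mm cube with rounded edges and pips, origin at its centre. One of the loose things standing in the tray (same height of floor as the white die); its place among the others changes.
- green_die: Green die: 18 mm cube with rounded edges and pips, origin at its centre. One of the loose things standing in the tray (same height of floor as the white die); its place among the others changes.
- tea_light: Tea light in an aluminium cup, diameter 38 mm, 15 mm high (wick to 22 mm), origin at the centre of its underside. One of the loose things standing in the tray (same height of floor as the white die); its place among the others changes.
- wood_pawn: Light wooden chess pawn, foot diameter 25 mm, 46 mm tall, origin at the centre of its underside. One of the loose things standing in the tray (same height of floor as the white die); its place among the others changes.
- blue_pawn: Blue plastic pawn, foot diameter 23 mm, 37 mm tall, origin at the centre of its underside. One of the loose things standing in the tray (same height of floor as the white die); its place among the others changes.
- cork: Short bottle cork standing on end, diameter 27 mm, 26 mm tall, origin at the centre of its underside. One of the loose things standing in the tray (same height of floor as the white die); its place among the others changes.
- tumbler: Stainless steel tumbler, 110 mm tall, radius 36 mm at the rim, standing at the back of the table; origin at the centre of its underside.
- vase: Empty ribbed glass vase, 170 mm tall, radius up to 42 mm, standing at the back of the table; origin at the centre of its underside.
Not all that is in view belongs to the job. There is more than one size of the lid; the job needs the largest.

How it is judged (in metres and radians):
On the way, in this order (a step that is already met when the one before it is completed fails the run):
1. the stray white die lies in the red cup with the other two (horizontal distance between each of white_die, cup_die_a, cup_die_b and cup below 0.03 m and z of white_die in the frame of cup between 0.004 and 0.06 m and z of cup_die_a in the frame of cup between 0.004 and 0.06 m and z of cup_die_b in the frame of cup between 0.004 and 0.06 m), for 0.2 s.
2. the lid is pressed fully home on the cup, the three dice inside (all of step 1 and z of lid_seat in the frame of cup_rim between 0 and 0.0045 m and horizontal distance between lid_seat and cup_rim below 0.006 m and angle between the z axis of lid and the z axis of cup, either way round below 0.06 rad), for 0.2 s.
3. the closed cup stands upright in the well of the games box (horizontal distance between cup and box_well below 0.022 m and z of cup in the frame of box_well below 0.004 m and angle between cup's own z axis and vertical below 0.07 rad and z of lid_seat in the frame of cup_rim between 0 and 0.0045 m and horizontal distance between lid_seat and cup_rim below 0.006 m and angle between the z axis of lid and the z axis of cup, either way round below 0.06 rad), for 0.2 s.
At the end, for the whole second after the job is handed in: Cup on the well's floor (within 4 mm), at most 22 mm off its centre, upright within 0.07 rad; lid home (flange under 4.5 mm above the rim, centred within 6 mm, level with the cup within 0.06 rad); all three white dice inside; cup and lid at rest (all of step 1 and all of step 3 and linear speed of each of cup, lid below 0.02 m/s); the robot touches nothing.
It fails at once if something else in the tray is moved more than 30 mm (distance of any of black_die, green_die, tea_light, wood_pawn, blue_pawn, cork from where it was at the start of the episode above 0.03 m).
It fails at once if a pawn or the cork is tipped over (angle between any of wood_pawn, blue_pawn, cork's own z axis and vertical above 0.4 rad).
It fails at once if the tumbler or the vase is moved more than 30 mm or tipped over (distance of any of tumbler, vase from where it was at the start of the episode above 0.03 m or angle between any of tumbler, vase's own z axis and vertical above 0.4 rad).
It also fails if it takes over 72 s, if anything falls off the work surface, if the arm or the gripper's body presses on something with over 40 N, if the wrist force passes 120 N, or if a joint passes its speed limit or range.

ROBOT

A 7-joint arm with a two-finger parallel gripper is mounted at the origin on the work surface. World frame = base frame: x ahead of the robot, y to its left, z up, the work surface at z = 0. Lengths are in mm, angles in degrees, forces in N, time in s.
With the tool pointing down it reaches from about 400 to 750 mm from the base axis. Payload 19.5 kg.
Tool frame: the origin (TCP) lies on the centre line of the jaws, within the pads' length; the fingertips stand 8 mm ahead of it and the grasp point (between the pads) lies 11 mm behind it; z points along the fingers, y is the direction in which the jaws open and shut (so a half turn about z gives the same grasp; the last joint's range is limited). The gripper opens to 85 mm and grips with 20 to 120 N. Pads are 22 mm wide; open, the fingers measure 114 mm over their backs; the gripper's body (76 mm by 85 mm) begins 54 mm behind the grasp point. The pads swing forward as they close: fully open they stand 13 mm farther back than shut.
Start: joints at [-71.03, 40.479, -1.581, 85.061, 1.261, 54.483, -4.326], TCP at [209.415, 535.482, 239.268] pointing down, gripper open.
Joint ranges: [-155.06, 155.06], [-18.47, 123.98], [-90, 86.84], [0, 140.48], [-83.41, 263.41], [0, 116], [-161.91, 161.91]. Speed limits (degrees/s): [108.29, 108.29, 147.25, 147.25, 172.46, 172.46, 172.46].

INTERFACE

Orientations are given as [roll, pitch, yaw] about the fixed x, y, z axes, in that order (R = Rz(yaw) Ry(pitch) Rx(roll)).
In Python, from station import telemetry, eyes, hand_in gives the robot as it stands.
- The arm moves only by the tool apply_moves, never from a script. Its argument "commands" is a list of rows, each a list of 5 numbers: the closure, from 0 (fully open) to 1 (shut), then the shift along the tool's x, y, z in cm, then the turn about the tool's z in rad. In form: [[fingers, x, y, z, roll], ...]. A call has 1 to 12 rows; each row shifts and turns the commanded pose from where the row before left it, along the tool's axes as they then stand; what a row does not reach is not made up. A row lasts 1/10 s, in which the tool goes at most 50 mm and 8.59 degrees, less where a joint would pass 70% of its speed; a pose out of reach is approached as far as the arm can. A call is refused whole if a number of a shift passes 5 or a number of a turn 0.15, either way. A call with a gripper value outside its range is refused whole. The fingers move at their own pace and stop on an object; "force" is the grip in N (left out, the last holds). Time passes only in rows, so rows that do not move let the fingers close. It gives the time, the measured TCP pose, the force and the opening at its end, in the units of the state.
- telemetry.read_state(): the state, without advancing time (a new reading comes with each control period).
- eyes.camera(name): name is "scene" or "top" or "wrist"; returns (picture, depth): 420x560x3 uint8, blue, green, red; 420x560 float32, mm along the optical axis (not along the pixel's ray), 0 where there is no reading.
- eyes.camera_info(name): a dict with "fovy" (degrees; the focal length in pixels is half the picture's height over the tangent of half this angle, whatever the lens; pixels are square), "cx", "cy" (the principal point, pixels), "extrinsics" (4x4, takes a point from camera to world coordinates). Camera axes: x right, y down, z forward; pixel columns grow to the right and rows downward; lengths in mm; the calibration is good to about 2 mm. A picture is of the moment at which its call begins: read the wrist's pose just before it. camera_info takes no time and is no camera call; for the wrist camera it gives the pose at the moment of the call.
- hand_in(): hands the job in, once; it reports no verdict.
The state is a dict: "clock": time; "qpos": joint angles; "qd": joint speeds; "effort": joint torques, N m; "tcp_pos": TCP position; "eef_rot": TCP orientation; "force": force on the tool from outside, world axes, zero at the start; "wrist_torque": the same for the moment, N m; "grip_width": finger opening in mm.
Only numpy, scipy, OpenCV 4.12 (cv2) and the standard library are available. Lean on these libraries where they do the work, as an engineer would, in place of code of your own. Each camera call takes 0.05 s, during which the arm holds its last target.

## Working session

There is one attempt and no reset: what is moved stays moved. The work goes in short steps, Python scripts to look and compute and a tool call to move; the robot and the scene stay as the last step left them, time stands still between calls to the robot, and variables do not carry over. Pictures are saved under pics/ and viewed, and the job is handed in when it is done.

Besides the shell and the picture viewer there is one more tool, called after "Emit:" by a JSON object that holds its "fn" and its "kwargs". apply_moves: Moves the arm, as the interface text tells. Its arguments: {"type":"object","properties":{"commands":{"type":"array"},"force":{"type":"number"}},"required":["commands"]}

```bash
ls; mkdir -p pics; cat > h.py <<'E'
import numpy as np, cv2
from station import telemetry, eyes, hand_in
def cam(n):
    info=eyes.camera_info(n); p,d=eyes.camera(n); return p,d,info
def K(info,shape):
    f=shape[0]/2/np.tan(np.radians(info['fovy'])/2); return f,info['cx'],info['cy']
def cloud(d,info):
    f,cx,cy=K(info,d.shape); v,u=np.mgrid[:d.shape[0],:d.shape[1]]
    P=np.stack([(u-cx)/f*d,(v-cy)/f*d,d],-1)
    T=np.array(info['extrinsics']); W=P@T[:3,:3].T+T[:3,3]
    W[d<=0]=np.nan
    return W
E
python3 - <<'E'
from h import *
print(telemetry.read_state())
for n in ['scene','top']:
    p,d,i=cam(n); cv2.imwrite(f'pics/{n}0.png',p); np.savez(f'{n}0.npz',p=p,d=d,W=cloud(d,i)); print(n,i)
E
```

```text
pics
{'clock': 0.0, 'qpos': array([-71.03004235,  40.51391739,  -1.5819966 ,  85.08403998,
         1.26105204,  54.48257012,  -4.32605976]), 'qd': array([-0.01575109, -0.03214706,  0.09982436, -0.00893969, -0.02876766,
       -0.02894817,  0.1211563 ]), 'effort': array([-1.48909923e-03, -8.83224177e+01,  1.23394780e+00, -2.36162084e+01,
        1.69337390e-02,  6.68392822e-03,  2.89353117e-06]), 'tcp_pos': array([209.33528472, 535.2659876 , 238.82907408]), 'eef_rot': array([-1.79936879e+02,  2.71076953e-03,  1.58640643e+02]), 'force': array([0.19740226, 0.53059005, 0.32571178]), 'wrist_torque': array([-0.0588543 ,  0.02492342,  0.05578763]), 'grip_width': 85.22005173797116}
scene {'fovy': 51.38520555415924, 'cx': 282.01847647686947, 'cy': 206.77376495101356, 'extrinsics': array([[ 5.16844397e-01,  5.65184804e-01, -6.42991451e-01,
         1.20116010e+03],
       [ 8.56066514e-01, -3.37101778e-01,  3.91806731e-01,
        -3.57238318e+02],
       [ 4.68964931e-03, -7.52946564e-01, -6.58064951e-01,
         6.85222079e+02],
       [ 0.00000000e+00,  0.00000000e+00,  0.00000000e+00,
         1.00000000e+00]])}
top {'fovy': 55.634687708780866, 'cx': 271.66772967648444, 'cy': 210.4832531148609, 'extrinsics': array([[ 2.74058188e-03, -9.96962210e-01,  7.78385577e-02,
         5.43068048e+02],
       [-9.99831065e-01, -4.14654023e-03, -1.79066140e-02,
        -3.10409272e+00],
       [ 1.81749782e-02, -7.77763335e-02, -9.96805153e-01,
         1.04369000e+03],
       [ 0.00000000e+00,  0.00000000e+00,  0.00000000e+00,
         1.00000000e+00]])}
```

View pics/scene0.png

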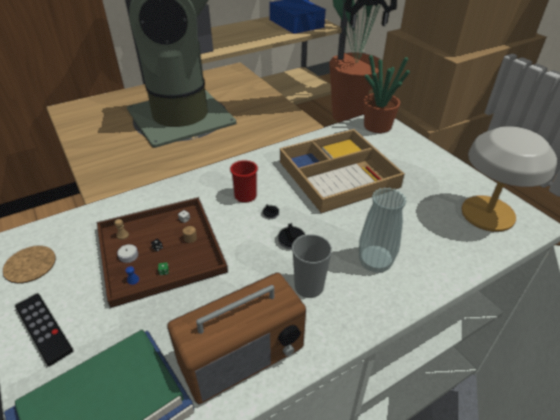

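View pics/top0.png

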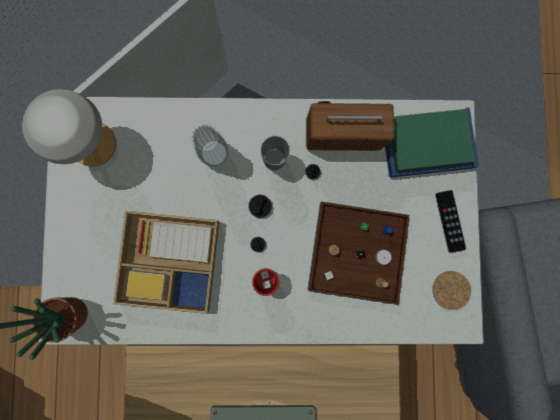

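```bash
cat > m.py <<'E'
from h import *
z=np.load('top0.npz'); p,W=z['p'],z['W']
for n,(u,v) in dict(table=(285,300),lidL=(260,206),lidS=(258,244),lid3=(313,171),cup=(265,282),die=(328,275),trayfloor=(345,275),well=(192,290),tumb=(275,152),vase=(212,150)).items():
    print(n,u,v,W[v,u].round(1))
hgt=W[...,2]
for n,(u0,v0,u1,v1) in dict(lidL=(245,190,276,222),lidS=(246,234,269,256),lid3=(302,160,322,182),cup=(248,264,284,300)).items():
    w=W[v0:v1,u0:u1].reshape(-1,3); q=w[w[:,2]>(8 if n!='cup' else 75)]
    print(n,len(q),np.nanmax(w[:,2]).round(1),q.min(0).round(1),q.max(0).round(1))
crop=lambda a,b,c,d,s:cv2.resize(p[b:d,a:c],None,fx=s,fy=s,interpolation=cv2.INTER_CUBIC)
cv2.imwrite('pics/c1.png',crop(235,150,335,310,3.7)); cv2.imwrite('pics/c2.png',crop(305,195,415,310,5)); cv2.imwrite('pics/c3.png',crop(105,205,225,315,5))
E
python3 m.py
```

```text
table 285 300 [392.3 -57.   -1. ]
lidL 260 206 [633.3   8.5  32.9]
lidS 258 244 [536.7  13.3  21.6]
lid3 313 171 [ 726.3 -128.7   21.8]
cup 265 282 [440.5  -5.   20.9]
die 328 275 [ 458.9 -164.8   26.9]
trayfloor 345 275 [ 457.3 -212.     7.2]
well 192 290 [418.7 182.    7.1]
tumb 275 152 [779.  -30.1   7.5]
vase 212 150 [750.6 117.1 148.5]
lidL 428 37.3 [606.2 -19.8   9.3] [666.3  39.9  37.3]
lidS 175 26.5 [518.6  -2.1   8.2] [554.7  34.2  26.5]
lid3 166 26.1 [ 709.4 -146.1    8.1] [ 747.4 -108.9   26.1]
cup 194 90.1 [416.1 -36.   75.7] [480.2  26.1  90.1]
```

View pics/c1.png

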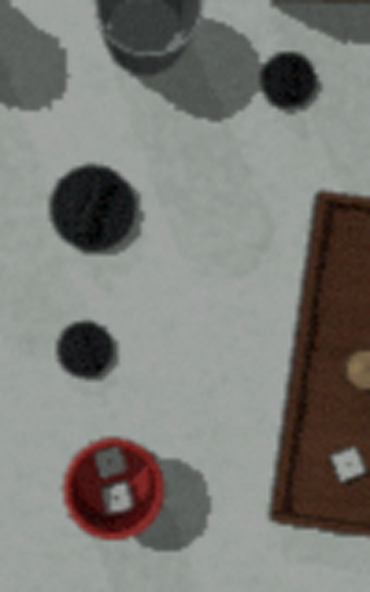

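View pics/c2.png

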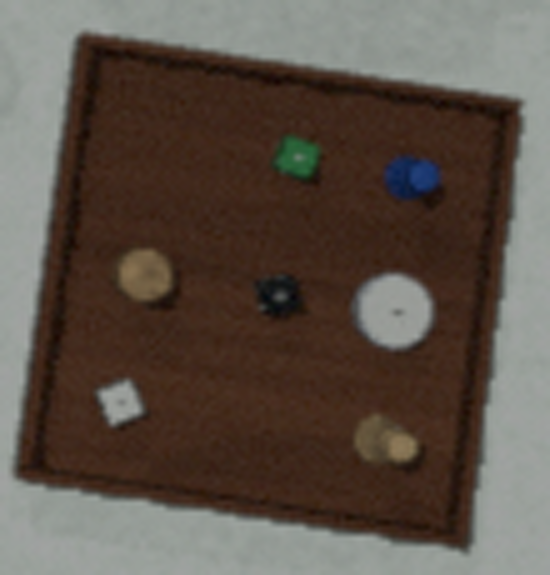

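View pics/c3.png

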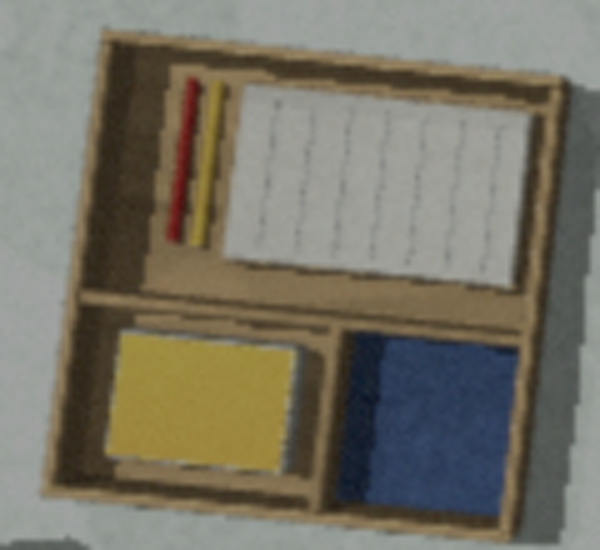

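```bash
cat >> h.py <<'E'
def go(x,y,z,yaw=None,n=None):
    s=telemetry.read_state(); p=np.array(s['tcp_pos']); r,pt,yw=s['eef_rot']
    from scipy.spatial.transform import Rotation as R
    M=R.from_euler('xyz',[r,pt,yw],degrees=True).as_matrix()
    d=M.T@(np.array([x,y,z])-p)/10
    dy=0 if yaw is None else -((yaw-yw+90)%180-90)
    print('tcp',p.round(1),'rpy',np.round([r,pt,yw],2),'shift cm',d.round(3),'|',np.linalg.norm(d).round(2),'roll rad',np.radians(dy).round(4))
    if n: print('per row',(d/n).round(3),(np.radians(dy)/n).round(4))
E
python3 - <<'E'
from h import *
i=eyes.camera_info('wrist'); s=telemetry.read_state()
from scipy.spatial.transform import Rotation as R
M=R.from_euler('xyz',s['eef_rot'],degrees=True).as_matrix()
T=i['extrinsics']; print(i['fovy'],i['cx'],i['cy']); print('cam in tool',(M.T@(T[:3,3]-s['tcp_pos'])).round(1)); print((M.T@T[:3,:3]).round(3))
go(480,260,239,None,10)
E
```

```text
67.69049307077826 280.24539697152574 206.3207349108048
cam in tool [  76.8    0.3 -134.7]
[[-0.001 -0.953 -0.302]
 [ 1.    -0.001 -0.001]
 [ 0.    -0.302  0.953]]
tcp [209.3 535.3 238.9] rpy [-179.95    0.    158.64] shift cm [-3.5234e+01 -1.5781e+01  6.0000e-03] | 38.61 roll rad 0.0
per row [-3.523e+00 -1.578e+00  1.000e-03] 0.0
```

Emit:
{"fn": "apply_moves", "kwargs": {"commands": [[0,-3.5,-1.58,0,0],[0,-3.5,-1.58,0,0],[0,-3.5,-1.58,0,0],[0,-3.5,-1.58,0,0],[0,-3.5,-1.58,0,0],[0,-3.5,-1.58,0,0],[0,-3.5,-1.58,0,0],[0,-3.5,-1.58,0,0],[0,-3.5,-1.58,0,0],[0,-3.5,-1.58,0,0],[0,0,0,0,0]]}}

```text
clock: 1.2
tcp_pos: [480.8, 256.5, 238.9]
eef_rot: [-179.9, 0.1, 158.3]
force: [-0.3, 1.2, 0.7]
grip_width: 85.4
```

```bash
python3 - <<'E'
from h import *
go(440,180,239,None,3)
E
```

```text
tcp [480.8 256.5 238.9] rpy [-1.7989e+02  1.0000e-01  1.5828e+02] shift cm [ 9.600e-01 -8.616e+00  6.000e-03] | 8.67 roll rad 0.0
per row [ 3.200e-01 -2.872e+00  2.000e-03] 0.0
```

Emit:
{"fn": "apply_moves", "kwargs": {"commands": [[0,0.32,-2.87,0,0],[0,0.32,-2.87,0,0],[0,0.32,-2.87,0,0],[0,0,0,0,0],[0,0,0,0,0]]}}

```text
clock: 1.7
tcp_pos: [437.5, 184.3, 239.4]
eef_rot: [180.0, 0.0, 158.6]
force: [0.5, 0.4, -0.3]
grip_width: 85.1
```

```bash
cat > snap.py <<'E'
import sys
from h import *
n=sys.argv[1]
p,d,i=cam('wrist'); cv2.imwrite(f'pics/{n}.png',p); np.savez(f'{n}.npz',p=p,d=d,W=cloud(d,i),T=i['extrinsics'],f=K(i,d.shape)[0],cx=i['cx'],cy=i['cy'])
go(0,0,0)
E
python3 snap.py well
```

```text
tcp [437.6 184.8 239.3] rpy [179.98  -0.   158.66] shift cm [ 34.037 -33.15   23.919] | 53.19 roll rad 0.0
```

View pics/well.png

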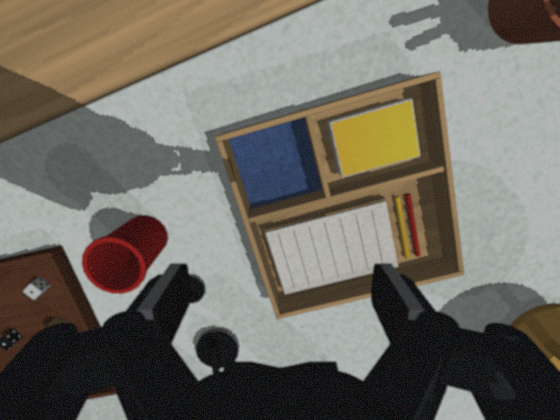

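```bash
python3 - <<'E'
from h import *
z=np.load('well.npz'); p,W=z['p'],z['W']
H=W[...,2]
m=(H>38)&(H<50)
m[:, :205]=0; m[:60]=0; m[:,475:]=0; m[330:]=0
# wood colour, exclude gripper
hsv=cv2.cvtColor(p,cv2.COLOR_BGR2HSV)
m&=(hsv[...,0]<30)&(hsv[...,2]>70)
n,l,st,c=cv2.connectedComponentsWithStats(m.astype(np.uint8)); k=1+np.argmax(st[1:,4]); q=W[l==k]
print(len(q),np.median(q[:,2]))
r=cv2.minAreaRect(q[:,:2].astype(np.float32)); print('box rect',r, cv2.boxPoints(r).round(1).tolist())
# well blue
b=(hsv[...,0]>100)&(hsv[...,0]<125)&(hsv[...,1]>100)&(hsv[...,2]>40)&(H<15); b[:,:205]=0;b[:,330:]=0
w=W[b]; print('floor',len(w),np.median(w[:,2])); r2=cv2.minAreaRect(w[:,:2].astype(np.float32)); print(r2)
cv2.imwrite('pics/mask.png',(m*255).astype(np.uint8)|(b*120).astype(np.uint8))
# table
print('table',np.nanmedian(H[60:120,380:430]) , W[200,200])
E
```

```text
6262 44.57295389626145
box rect ((495.3327941894531, 242.70518493652344), (232.5623779296875, 232.31105041503906), 84.30082702636719) [[368.20001220703125, 138.5], [599.4000244140625, 115.5], [622.5, 346.8999938964844], [391.29998779296875, 369.8999938964844]]
floor 5118 5.685211474268783
((424.8905334472656, 183.9089813232422), (88.02863311767578, 86.0881576538086), 83.98615264892578)
table 5.62188219937056 [432.39950963  78.99206759  -0.44267789]
```

View pics/mask.png

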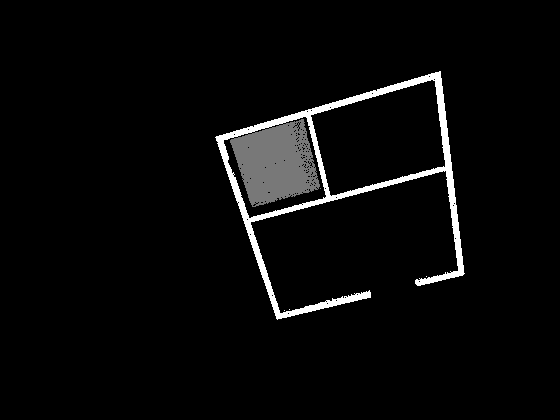

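```bash
python3 - <<'E'
from h import *
go(500,-70,239,None,7)
E
```

```text
tcp [437.6 184.8 239.3] rpy [179.98  -0.   158.66] shift cm [-15.082 -21.467   0.023] | 26.24 roll rad 0.0
per row [-2.155e+00 -3.067e+00  3.000e-03] 0.0
```

Emit:
{"fn": "apply_moves", "kwargs": {"commands": [[0,-2.15,-3.07,0,0],[0,-2.15,-3.07,0,0],[0,-2.15,-3.07,0,0],[0,-2.15,-3.07,0,0],[0,-2.15,-3.07,0,0],[0,-2.15,-3.07,0,0],[0,-2.15,-3.07,0,0],[0,0,0,0,0],[0,0,0,0,0]]}}

```text
clock: 2.65
tcp_pos: [499.8, -70.6, 238.9]
eef_rot: [180.0, -0.0, 158.6]
force: [0.2, 1.4, -1.0]
grip_width: 85.4
```

```bash
python3 snap.py mid
```

```text
tcp [499.7 -69.8 239.1] rpy [ 1.7998e+02 -2.0000e-02  1.5869e+02] shift cm [ 49.08  -11.662  23.923] | 55.83 roll rad 0.0
```

View pics/mid.png

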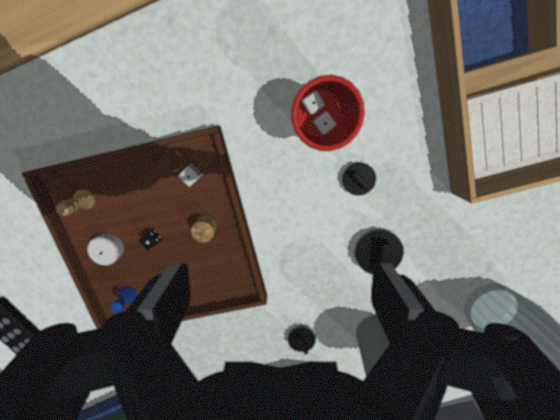

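```bash
cat > vis.py <<'E'
from h import *
import sys
def load(n):
    z=np.load(n+'.npz'); return z
def planepts(z,uv,h):
    T=z['T']; uv=np.atleast_2d(uv).astype(float)
    r=np.c_[(uv[:,0]-z['cx'])/z['f'],(uv[:,1]-z['cy'])/z['f'],np.ones(len(uv))]@T[:3,:3].T
    t=(h-T[2,3])/r[:,2]; return T[:3,3]+r*t[:,None]
def circfit(q):
    A=np.c_[2*q[:,:2],np.ones(len(q))]; s=np.linalg.lstsq(A,(q[:,:2]**2).sum(1),rcond=None)[0]
    return s[:2],np.sqrt(s[2]+s[0]**2+s[1]**2)
E
python3 - <<'E'
from vis import *
z=load('mid'); p,W=z['p'],z['W']; H=W[...,2]
hsv=cv2.cvtColor(p,cv2.COLOR_BGR2HSV)
# die
sub=np.zeros(H.shape,bool); sub[155:195,170:210]=1
m=sub&(hsv[...,1]<70)&(hsv[...,2]>90); q=W[m]; print('die z',np.percentile(q[:,2],[5,50,95]).round(1),len(q))
t=q[q[:,2]>22]; r=cv2.minAreaRect(t[:,:2].astype(np.float32)); print('die top',r,len(t))
# cup lip
red=((hsv[...,0]<8)|(hsv[...,0]>172))&(hsv[...,1]>120); red[:,:280]=0; red[170:]=0
L=red&(H>80)&(H<90); pts=W[L]; print('lip',len(pts),np.median(pts[:,2])); hull=cv2.convexHull(pts[:,:2].astype(np.float32))[:,0]; print(circfit(hull),cv2.minEnclosingCircle(hull))
# contour of image, project at z=85
c=max(cv2.findContours(red.astype(np.uint8),0,1)[0],key=cv2.contourArea)[:,0]; w=planepts(z,c,85); 
for _ in range(4):
    cc,rr=circfit(w); e=abs(np.hypot(*(w[:,:2]-cc).T)-rr); w=w[e<2]
print('contour',cc,rr,len(w))
# table near
print('table',np.nanmedian(H[200:240,290:330]))
# lid
for n,(u0,v0,u1,v1) in dict(big=(350,225,408,280),s=(335,158,380,200)).items():
    s=np.zeros(H.shape,bool); s[v0:v1,u0:u1]=1
    s&=(H>8)&(H<45); q=W[s]; print(n,len(q),q.max(0).round(1)); 
    f=q[(q[:,2]>13)&(q[:,2]<20)]; 
    if len(f)>5: print(cv2.minAreaRect(f[:,:2].astype(np.float32)),circfit(cv2.convexHull(f[:,:2].astype(np.float32))[:,0]))
    b=q[q[:,2]>28]
    if len(b)>5: print('bar',len(b),cv2.minAreaRect(b[:,:2].astype(np.float32)))
cv2.imwrite('pics/c4.png',cv2.resize(p[220:290,340:420],None,fx=7,fy=7,interpolation=2)); cv2.imwrite('pics/c5.png',cv2.resize(p[135:215,150:250],None,fx=6,fy=6,interpolation=2))
E
```

```text
die z [ 6.6 24.  25.3] 256
die top ((460.09075927734375, -166.6453857421875), (17.19938850402832, 17.42780876159668), 21.874216079711914) 220
lip 1228 84.85812044956447
(array([448.68139437,  -5.70583111]), np.float64(31.75137498325799)) ((448.78704833984375, -5.723112106323242), 32.062347412109375)
contour [448.74493269  -5.74344303] 31.413337897668217 207
table 0.23534166091820907
big 1469 [664.2  39.6  35.8]
((634.8902587890625, 9.772562026977539), (59.906578063964844, 55.70037841796875), 84.27556610107422) (array([637.42579064,   9.89463969]), np.float64(30.094545492275262))
bar 196 ((629.6201171875, 12.740007400512695), (10.102569580078125, 27.551969528198242), 68.59750366210938)
s 874 [558.1  34.5  24.2]
((537.004150390625, 7.56697940826416), (23.22983741760254, 12.521097183227539), 8.906064987182617) (array([536.36013527,  12.5585737 ]), np.float64(11.614174276258225))
```

View pics/c5.png

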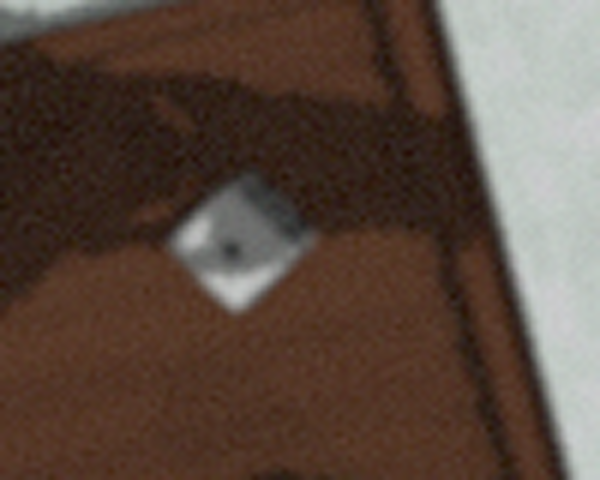

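View pics/c4.png

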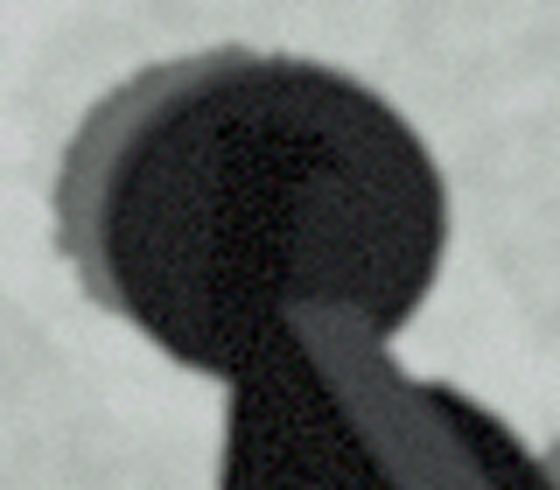

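```bash
python3 - <<'E'
from vis import *
z=load('mid'); p,W=z['p'],z['W']; H=W[...,2]
hsv=cv2.cvtColor(p,cv2.COLOR_BGR2HSV)
m=(H>21)&(H<27)&(hsv[...,1]>80); m[:, 270:]=0; m[:120]=0
n,l,st,c=cv2.connectedComponentsWithStats(m.astype(np.uint8)); k=1+np.argmax(st[1:,4]); q=W[l==k]
t=load('top0') if 0 else np.load('top0.npz'); W2=t['W']; m2=(W2[...,2]>19)&(W2[...,2]<30); m2[:,:300]=0;m2[:,415:]=0;m2[:195]=0;m2[305:]=0
n,l,st,c=cv2.connectedComponentsWithStats(m2.astype(np.uint8)); k=1+np.argmax(st[1:,4]); q2=W2[l==k]; r=cv2.minAreaRect(q2[:,:2].astype(np.float32)); print('tray top',r,len(q2))
die=np.array([460.1,-166.6])
w=q[:,:2]-die
for a in (21.9,111.9):
    for sg in (1,-1):
        d=sg*np.array([np.cos(np.radians(a)),np.sin(np.radians(a))]); nn=np.array([-d[1],d[0]])
        s=w@d; o=abs(w@nn); sel=(o<13)&(s>0); print(a,sg,'rim at',s[sel].min().round(1) if sel.any() else None)
for n,(u,v) in dict(cork=(203,228),black=(150,238)).items(): print(n,W[v,u].round(1),(W[v,u,:2]-die).round(1))
print(telemetry.read_state()['qpos'].round(1))
go(460.1,-166.6,239,111.9,6)
E
```

```text
tray top ((516.6223754882812, -245.15399169921875), (232.9813232421875, 231.9121551513672), 81.52922058105469) 1032
21.9 1 rim at 57.7
21.9 -1 rim at 39.9
111.9 1 rim at 39.9
111.9 -1 rim at 199.3
cork [ 520.8 -175.8   32.1] [60.7 -9.2]
black [ 511.1 -243.7   24.9] [ 51.  -77.1]
[ 9.2 34.6 -8.5 99.4  6.6 46.5 66.3]
tcp [499.7 -69.8 239.1] rpy [ 1.7998e+02 -2.0000e-02  1.5869e+02] shift cm [ 1.7100e-01 -1.0454e+01  2.0000e-03] | 10.46 roll rad 0.8167
per row [ 0.029 -1.742  0.   ] 0.1361
```

Emit:
{"fn": "apply_moves", "kwargs": {"commands": [[0.55,0,0,0,0.136],[0.55,0,0,0,0.136],[0.55,0,0,0,0.136],[0.55,0,0,0,0.136],[0.55,0,0,0,0.136],[0.55,0,0,0,0.136],[0.55,0,0,0,0]], "force": 40}}

```text
clock: 3.4
tcp_pos: [499.6, -69.2, 239.3]
eef_rot: [-180.0, -0.0, 111.9]
force: [0.3, 0.4, 0.7]
grip_width: 38.3
```

```bash
python3 - <<'E'
from h import *
go(460.1,-166.6,120,111.9,4)
E
```

```text
tcp [499.6 -69.2 239.3] rpy [-180.     -0.    111.88] shift cm [-7.566 -7.295 11.927] | 15.9 roll rad -0.0004
per row [-1.891 -1.824  2.982] -0.0001
```

Emit:
{"fn": "apply_moves", "kwargs": {"commands": [[0.55,-1.89,-1.82,2.98,0],[0.55,-1.89,-1.82,2.98,0],[0.55,-1.89,-1.82,2.98,0],[0.55,-1.89,-1.82,2.98,0],[0.55,0,0,0,0],[0.55,0,0,0,0]]}}

```text
clock: 4.0
tcp_pos: [460.2, -167.4, 120.0]
eef_rot: [-180.0, -0.1, 112.1]
force: [0.0, 1.2, -0.5]
grip_width: 38.8
```

```bash
python3 snap.py die; python3 - <<'E'
from vis import *
z=load('die'); p,W=z['p'],z['W']; H=W[...,2]
hsv=cv2.cvtColor(p,cv2.COLOR_BGR2HSV)
m=(hsv[...,1]<80)&(hsv[...,2]>60)&(H>20)&(H<28)
n,l,st,c=cv2.connectedComponentsWithStats(m.astype(np.uint8))
for k in range(1,n):
    if st[k,4]>150:
        q=W[l==k]; print(c[k].round(),st[k,4],np.median(q[:,2]).round(1),cv2.minAreaRect(q[:,:2].astype(np.float32)))
E
```

```text
tcp [ 460.7 -167.1  120.5] rpy [ 1.7996e+02 -2.0000e-02  1.1210e+02] shift cm [ 32.802 -36.408  12.035] | 50.46 roll rad 0.0
[280. 210.] 535 24.1 ((459.7428283691406, -166.8671417236328), (18.182355880737305, 18.14446258544922), 22.462661743164062)
[270. 356.] 627 22.1 ((504.59765625, -301.0140075683594), (36.68634796142578, 21.229251861572266), 11.51337718963623)
```

View pics/die.png

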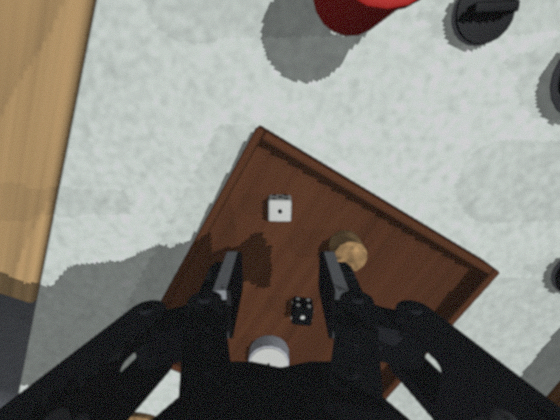

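Emit:
{"fn": "apply_moves", "kwargs": {"commands": [[0.55,0,0,3.0,0],[0.55,0,0,3.0,0],[0.55,0,0,2.0,0],[0.55,0,0,1.3,0],[0.55,0,0,0.7,0],[0.55,0,0,0,0]]}}

```text
clock: 4.65
tcp_pos: [460.4, -167.7, 20.2]
eef_rot: [180.0, -0.0, 112.0]
force: [0.6, 0.1, 0.3]
grip_width: 38.4
```

Emit:
{"fn": "apply_moves", "kwargs": {"commands": [[0.7,0,0,0.15,0],[0.8,0,0,0,0],[0.9,0,0,0,0],[1,0,0,0,0],[1,0,0,0,0],[1,0,0,0,0]], "force": 30}}

```text
clock: 5.25
tcp_pos: [460.4, -168.1, 19.4]
eef_rot: [179.9, 0.0, 111.9]
force: [0.4, 1.8, 7.9]
grip_width: 16.9
```

Emit:
{"fn": "apply_moves", "kwargs": {"commands": [[1,0,0,-0.5,0],[1,0,0,-1.5,0],[1,0,0,-3,0],[1,0,0,-4,0],[1,0,0,-4,0],[1,0,0,0,0]]}}

```text
clock: 5.85
tcp_pos: [461.4, -168.7, 153.2]
eef_rot: [179.7, 0.2, 111.9]
force: [0.9, 0.1, -1.0]
grip_width: 17.2
```

```bash
python3 snap.py lift; python3 - <<'E'
from h import *
go(448.7,-5.7,140,None,5)
E
```

```text
tcp [ 460.8 -168.4  151. ] rpy [1.7982e+02 1.6000e-01 1.1189e+02] shift cm [ 32.842 -36.534  14.896] | 51.33 roll rad 0.0
tcp [ 460.8 -168.4  151. ] rpy [1.7982e+02 1.6000e-01 1.1189e+02] shift cm [15.549  4.934  1.076] | 16.35 roll rad 0.0
per row [3.11  0.987 0.215] 0.0
```

View pics/lift.png

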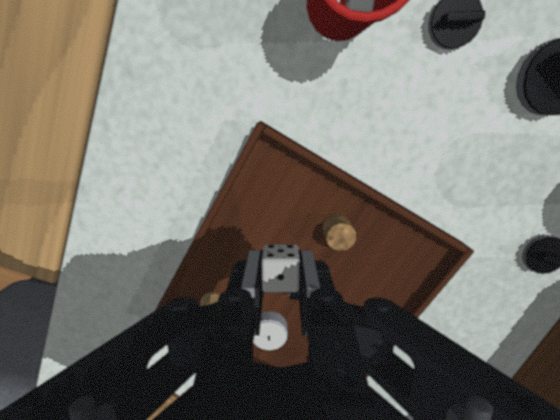

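Emit:
{"fn": "apply_moves", "kwargs": {"commands": [[1,3.11,0.99,0,0],[1,3.11,0.99,0,0],[1,3.11,0.99,0,0],[1,3.11,0.99,0,0],[1,3.11,0.99,0,0],[1,0,0,1.5,0],[1,0,0,0,0],[1,0,0,0,0]]}}

```text
clock: 6.7
tcp_pos: [447.7, -6.0, 133.5]
eef_rot: [-179.9, -0.0, 111.8]
force: [-0.2, -0.5, 0.6]
grip_width: 17.2
```

```bash
python3 - <<'E'
from h import *
go(448.7,-5.7,102)
E
```

```text
tcp [447.7  -6.  133.5] rpy [-179.93   -0.    111.84] shift cm [-0.013  0.106  3.147] | 3.15 roll rad 0.0
```

Emit:
{"fn": "apply_moves", "kwargs": {"commands": [[1,0,0.1,1.5,0],[1,0,0,1.6,0],[1,0,0,0,0],[0.8,0,0,0,0],[0.68,0,0,0,0],[0.6,0,0,0,0],[0.6,0,0,-2,0],[0.6,0,0,-4,0],[0.6,0,0,-4,0],[0.6,0,0,-3,0],[0.6,0,0,0,0]]}}

```text
clock: 7.8
tcp_pos: [450.0, -5.0, 236.2]
eef_rot: [179.7, 0.1, 111.9]
force: [0.3, 1.3, -0.2]
grip_width: 34.3
```

```bash
python3 snap.py drop
```

```text
tcp [449.4  -4.9 234.4] rpy [1.7981e+02 6.0000e-02 1.1189e+02] shift cm [ 17.237 -41.594  23.281] | 50.69 roll rad 0.0
```

View pics/drop.png

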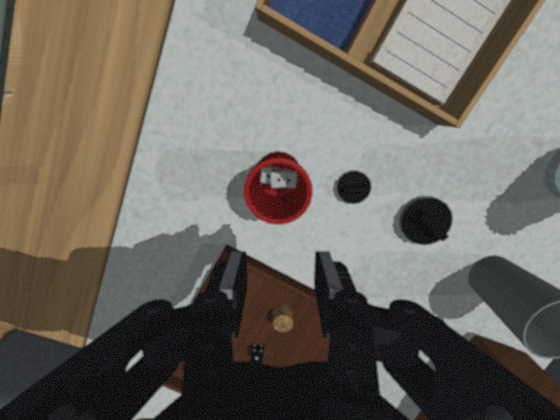

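```bash
python3 - <<'E'
from vis import *
z=load('drop'); p,W=z['p'],z['W']; H=W[...,2]
a=cv2.resize(p[145:230,235:325],None,fx=6,fy=6,interpolation=2); b=cv2.resize(p[185:255,385:465],None,fx=6,fy=6,interpolation=2)
h=max(a.shape[0],b.shape[0]); a=cv2.copyMakeBorder(a,0,h-a.shape[0],0,0,0); b=cv2.copyMakeBorder(b,0,h-b.shape[0],0,0,0)
c=np.hstack([a,b]); c=cv2.resize(c,(780,int(h*780/c.shape[1]))); cv2.imwrite('pics/c6.png',cv2.convertScaleAbs(c,alpha=1.6,beta=10))
hsv=cv2.cvtColor(p,cv2.COLOR_BGR2HSV)
for u,v in [(266,178),(272,178),(280,180),(290,178)]: print(u,v,W[v,u].round(1))
red=((hsv[...,0]<8)|(hsv[...,0]>172))&(hsv[...,1]>120); red[:,:235]=0; red[240:]=0; red[:,330:]=0
pts=W[red&(H>80)&(H<90)]; hull=cv2.convexHull(pts[:,:2].astype(np.float32))[:,0]; print('cup',circfit(hull))
s=np.zeros(H.shape,bool); s[185:250,390:460]=1
s&=(H>8)&(H<45); q=W[s]; print('lid max z',np.percentile(q[:,2],[50,99]).round(1))
print('lid all hull',circfit(cv2.convexHull(q[q[:,2]>11][:,:2].astype(np.float32))[:,0]))
b=q[(q[:,2]>26)]; print('bar',len(b),cv2.minAreaRect(b[:,:2].astype(np.float32)), b.mean(0))
E
```

```text
266 178 [436.5 -10.3  23.4]
272 178 [441.7  -4.2  40.2]
280 180 [450.5  -3.   40.4]
290 178 [ 4.618e+02 -4.000e-01  2.260e+01]
cup (array([448.42470574,  -4.86328479]), np.float64(31.898131632753866))
lid max z [16.5 35.1]
lid all hull (array([637.48409881,   9.83882535]), np.float64(30.230244888604133))
bar 344 ((637.1398315429688, 10.006210327148438), (10.125447273254395, 43.956729888916016), 69.56776428222656) [635.40961029  10.39916629  33.26658315]
```

View pics/c6.png

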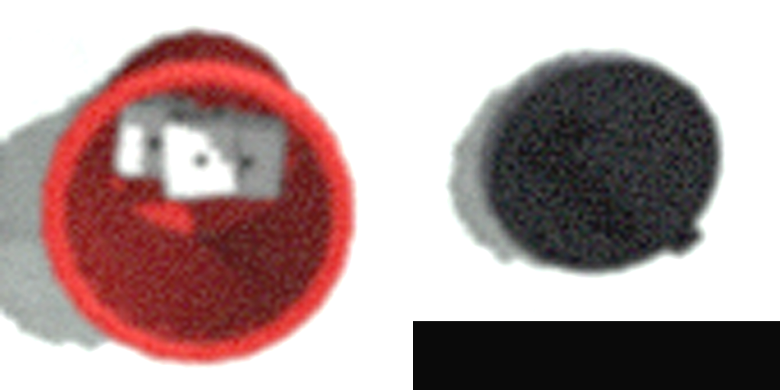

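Emit:
{"fn": "apply_moves", "kwargs": {"commands": [[0.55,0,0,0,-0.139],[0.55,0,0,0,-0.139],[0.55,0,0,0,-0.139],[0.55,0,0,0,-0.139],[0.55,0,0,0,-0.139],[0.55,0,0,0,-0.138],[0.55,0,0,0,0]]}}

```text
clock: 8.55
tcp_pos: [448.6, -5.1, 232.1]
eef_rot: [-180.0, -0.1, 159.7]
force: [-0.3, -0.3, -0.4]
grip_width: 38.2
```

```bash
python3 - <<'E'
from h import *
go(637.2,10,150,159.6,5)
E
```

```text
tcp [448.6  -5.1 232.1] rpy [-1.8000e+02 -6.0000e-02  1.5975e+02] shift cm [-17.175   7.947   8.189] | 20.62 roll rad 0.0026
per row [-3.435  1.589  1.638] 0.0005
```

Emit:
{"fn": "apply_moves", "kwargs": {"commands": [[0.6,-3.43,1.59,1.64,0],[0.6,-3.43,1.59,1.64,0],[0.6,-3.43,1.59,1.64,0],[0.6,-3.43,1.59,1.64,0],[0.6,-3.43,1.59,1.64,0],[0.6,0,0,0,0],[0.6,0,0,0,0]]}}

```text
clock: 9.25
tcp_pos: [636.9, 10.0, 149.3]
eef_rot: [-179.9, -0.1, 159.4]
force: [-0.4, -0.6, 0.5]
grip_width: 34.3
```

```bash
python3 snap.py lid; python3 - <<'E'
from vis import *
z=load('lid'); p,W=z['p'],z['W']; H=W[...,2]
s=(H>26)&(H<40)&(abs(W[...,0]-637)<45)&(abs(W[...,1]-10)<45)
b=W[s]; print('bar',len(b),cv2.minAreaRect(b[:,:2].astype(np.float32)),np.percentile(b[:,2],[50,95]))
E
```

```text
tcp [636.7   9.9 150.2] rpy [-1.7996e+02 -6.0000e-02  1.5948e+02] shift cm [ 59.273 -23.238  15.093] | 65.43 roll rad 0.0
bar 612 ((637.2496337890625, 10.015840530395508), (9.406266212463379, 43.7887077331543), 69.56430053710938) [33.95891365 35.11330049]
```

View pics/lid.png

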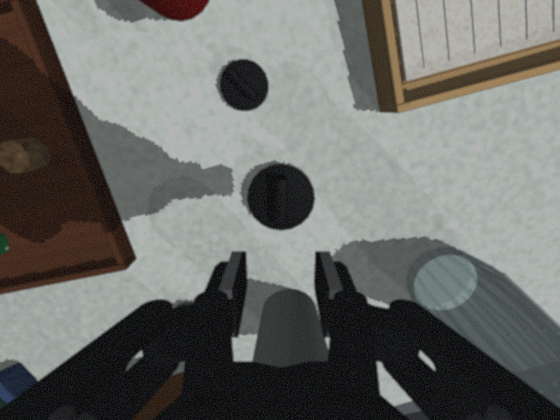

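Emit:
{"fn": "apply_moves", "kwargs": {"commands": [[0.6,-0.05,0,4,0],[0.6,0,0,3.5,0],[0.6,0,0,2,0],[0.6,0,0,1.3,0],[0.6,0,0,0.7,0],[0.6,0,0,0,0]]}}

```text
clock: 9.9
tcp_pos: [637.7, 9.6, 35.8]
eef_rot: [-180.0, -0.0, 159.6]
force: [-0.3, -0.5, -0.3]
grip_width: 34.2
```

Emit:
{"fn": "apply_moves", "kwargs": {"commands": [[0.75,0,0,0,0],[0.85,0,0,0,0],[0.95,0,0,0,0],[1,0,0,0,0],[1,0,0,0,0],[1,0,0,0,0]], "force": 60}}

```text
clock: 10.5
tcp_pos: [638.3, 9.6, 36.8]
eef_rot: [180.0, 0.1, 159.6]
force: [-1.8, -0.6, 8.7]
grip_width: 7.5
```

Emit:
{"fn": "apply_moves", "kwargs": {"commands": [[1,0,0,-0.3,0],[1,0,0,-1,0],[1,0,0,-3,0],[1,0,0,-4,0],[1,0,0,-4,0],[1,0,0,-2,0],[1,0,0,0,0],[1,0,0,0,0]]}}

```text
clock: 11.3
tcp_pos: [637.8, 9.6, 179.0]
eef_rot: [180.0, 0.0, 159.6]
force: [-0.3, -1.5, -1.7]
grip_width: 7.6
```

```bash
python3 snap.py lid2; python3 - <<'E'
from h import *
print(telemetry.read_state()['grip_width'])
go(448.5,-5.3,185,None,5)
E
```

```text
tcp [637.5   9.6 178.2] rpy [-1.7998e+02 -4.0000e-02  1.5962e+02] shift cm [ 59.41  -23.1    17.877] | 66.2 roll rad 0.0
7.4290064146435215
tcp [637.5   9.6 178.2] rpy [-1.7998e+02 -4.0000e-02  1.5962e+02] shift cm [17.197 -7.983 -0.66 ] | 18.97 roll rad 0.0
per row [ 3.439 -1.597 -0.132] 0.0
```

View pics/lid2.png

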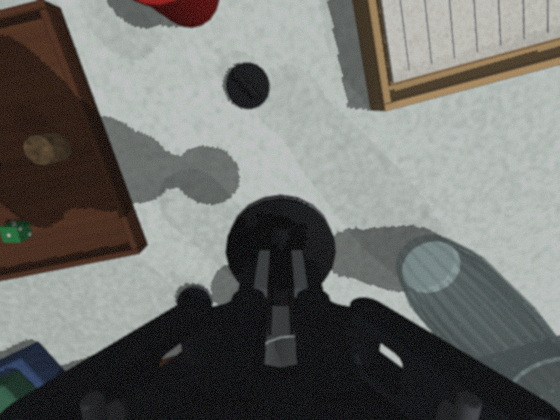

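```bash
cat > lidm.py <<'E'
import sys
from vis import *
z=load(sys.argv[1]); p,W=z['p'],z['W']; H=W[...,2]
s=telemetry.read_state(); t=s['tcp_pos']
d=np.hypot(W[...,0]-t[0],W[...,1]-t[1])
zc=float(sys.argv[2]) if len(sys.argv)>2 else t[2]-19
m=(d<36)&(abs(H-zc)<6); m[290:]=0
q=W[m]; print(len(q),'z',np.median(q[:,2]))
A=np.c_[q[:,:2]-t[:2],np.ones(len(q))]
for _ in range(5):
    c=np.linalg.lstsq(A,q[:,2],rcond=None)[0]; e=abs(A@c-q[:,2]); k=e<max(1.0,np.percentile(e,85)); A,q=A[k],q[k]
print('tilt deg',np.degrees(c[:2]).round(2),'z at tcp',c[2].round(2),'tcp',t.round(1))
h=cv2.convexHull(q[:,:2].astype(np.float32))[:,0]
# keep far arc only
for _ in range(4):
    cc,r=circfit(h); e=abs(np.hypot(*(h-cc).T)-r); h=h[e<1.2]
print('circle',cc.round(2),r.round(2),'off',(cc-t[:2]).round(2),len(h))
E
python3 lidm.py lid2
```

```text
4987 z 158.3459184424761
tilt deg [-0.01 -0.01] z at tcp 158.35 tcp [637.5   9.6 178.2]
circle [636.88  10.16] 30.13 off [-0.63  0.53] 43
```

Emit:
{"fn": "apply_moves", "kwargs": {"commands": [[1,3,-2,0,0],[1,3,-2,0,0],[1,3,-2,0,0],[1,0,-2,0,0],[1,0,0,0,0],[1,0,0,0,0]]}}

```text
clock: 11.95
tcp_pos: [525.6, -34.0, 178.1]
eef_rot: [-180.0, -0.0, 159.6]
force: [0.7, -0.4, -0.8]
grip_width: 7.2
```

```bash
python3 snap.py cup1; python3 lidm.py cup1; python3 - <<'E'
from vis import *
z=load('cup1'); p,W=z['p'],z['W']; H=W[...,2]
hsv=cv2.cvtColor(p,cv2.COLOR_BGR2HSV)
red=((hsv[...,0]<8)|(hsv[...,0]>172))&(hsv[...,1]>110)&(np.hypot(W[...,0]-448.5,W[...,1]+5)<45)
pts=W[red&(H>81)&(H<88)]; print(len(pts),np.median(pts[:,2])); hull=cv2.convexHull(pts[:,:2].astype(np.float32))[:,0]; print('cup',circfit(hull),cv2.minAreaRect(hull))
E
```

```text
tcp [525.8 -33.6 178.1] rpy [ 1.7999e+02 -4.0000e-02  1.5962e+02] shift cm [ 50.445 -15.163  17.847] | 55.62 roll rad 0.0
5000 z 157.5404948107671
tilt deg [-0.13 -0.  ] z at tcp 157.52 tcp [525.8 -33.6 178.1]
circle [524.79 -33.44] 30.22 off [-0.99  0.11] 37
2122 84.8959152425052
cup (array([448.91275466,  -5.50194538]), np.float64(31.989852461836474)) ((449.02313232421875, -5.4098358154296875), (63.96506881713867, 63.49300765991211), 68.1759262084961)
```

View pics/cup1.png

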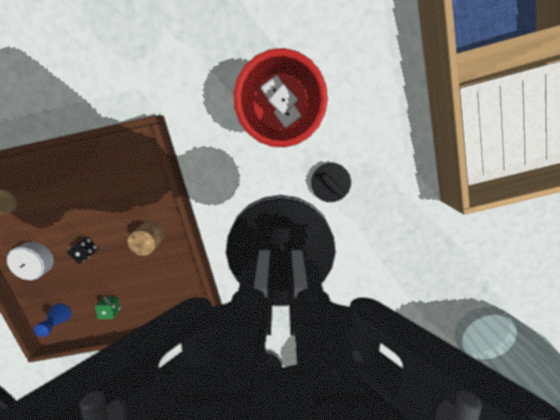

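```bash
python3 - <<'E'
from h import *
go(449.8,-5.9,150,None,3)
E
```

```text
tcp [525.8 -33.6 178.1] rpy [ 1.7999e+02 -4.0000e-02  1.5962e+02] shift cm [ 8.084 -0.053  2.819] | 8.56 roll rad 0.0
per row [ 2.695 -0.018  0.94 ] 0.0
```

Emit:
{"fn": "apply_moves", "kwargs": {"commands": [[1,2.7,0,0.94,0],[1,2.7,0,0.94,0],[1,2.7,0,0.94,0],[1,0,0,0,0],[1,0,0,0,0],[1,0,0,0,0]]}}

```text
clock: 12.6
tcp_pos: [450.5, -5.7, 150.4]
eef_rot: [180.0, 0.0, 159.6]
force: [-0.1, -0.3, -0.4]
grip_width: 7.7
```

```bash
python3 snap.py cup2; python3 lidm.py cup2;  python3 - <<'E'
from vis import *
go(449.8,-5.9,150)
z=load('cup2'); p,W=z['p'],z['W']; H=W[...,2]
hsv=cv2.cvtColor(p,cv2.COLOR_BGR2HSV)
red=((hsv[...,0]<8)|(hsv[...,0]>172))&(hsv[...,1]>110)&(np.hypot(W[...,0]-448.5,W[...,1]+5)<45)
pts=W[red&(H>81)&(H<88)]; print(len(pts)); hull=cv2.convexHull(pts[:,:2].astype(np.float32))[:,0]
for _ in range(4):
    cc,rr=circfit(hull); e=abs(np.hypot(*(hull-cc).T)-rr); hull=hull[e<1]
print('cup',cc,rr,len(hull))
E
```

```text
tcp [450.4  -5.8 150.4] rpy [1.7999e+02 3.0000e-02 1.5961e+02] shift cm [ 42.431 -15.155  15.013] | 47.49 roll rad 0.0
5000 z 129.7751541568232
tilt deg [0.01 0.04] z at tcp 129.78 tcp [450.4  -5.8 150.4]
circle [449.62  -5.06] 30.11 off [-0.82  0.73] 41
tcp [450.4  -5.8 150.4] rpy [1.7999e+02 3.0000e-02 1.5961e+02] shift cm [ 0.055 -0.033  0.039] | 0.08 roll rad 0.0
966
cup [447.83770272  -4.92527433] 31.613906004625083 35
```

View pics/cup2.png

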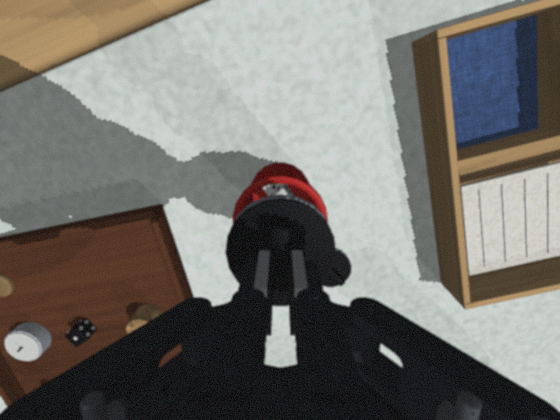

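Emit:
{"fn": "apply_moves", "kwargs": {"commands": [[1,0.07,-0.03,1.2,0],[1,0,0,1.0,0],[1,0,0,0.6,0],[1,0,0,0.3,0],[1,0,0,0,0]]}}

```text
clock: 13.15
tcp_pos: [448.9, -5.8, 119.1]
eef_rot: [-180.0, -0.0, 159.6]
force: [-1.5, 0.2, -1.0]
grip_width: 7.4
```

Emit:
{"fn": "apply_moves", "kwargs": {"commands": [[1,0,0,0.2,0],[1,0,0,0.1,0],[1,0,0,0,0]]}}

```text
clock: 13.45
tcp_pos: [449.1, -5.9, 116.6]
eef_rot: [180.0, 0.0, 159.6]
force: [0.5, 0.6, 0.2]
grip_width: 7.4
```

Emit:
{"fn": "apply_moves", "kwargs": {"commands": [[1,0,0,0.15,0],[1,0,0,0.1,0],[1,0,0,0,0]], "force": 80}}

```text
clock: 13.75
tcp_pos: [449.1, -5.8, 114.0]
eef_rot: [180.0, 0.0, 159.6]
force: [1.4, 0.9, 1.3]
grip_width: 6.7
```

```bash
python3 snap.py pr1; python3 lidm.py pr1; python3 - <<'E'
from vis import *
p,d,i=cam('scene'); W=cloud(d,i); np.savez('scene1.npz',p=p,W=W); 
f,cx,cy=K(i,d.shape); T=np.linalg.inv(i['extrinsics']); c=T[:3,:3]@np.array([449,-6,90])+T[:3,3]; u,v=int(c[0]/c[2]*f+cx),int(c[1]/c[2]*f+cy); print(u,v)
cv2.imwrite('pics/s1.png',cv2.resize(p[v-50:v+60,u-60:u+60],None,fx=6,fy=6,interpolation=2))
E
```

```text
tcp [449.1  -5.8 114. ] rpy [1.8000e+02 2.0000e-02 1.5962e+02] shift cm [ 42.301 -15.096  11.383] | 46.33 roll rad 0.0
5079 z 93.33371101432397
tilt deg [-0.02 -0.02] z at tcp 93.35 tcp [449.1  -5.8 114. ]
circle [448.25  -5.23] 30.12 off [-0.82  0.61] 45
242 165
```

View pics/pr1.png

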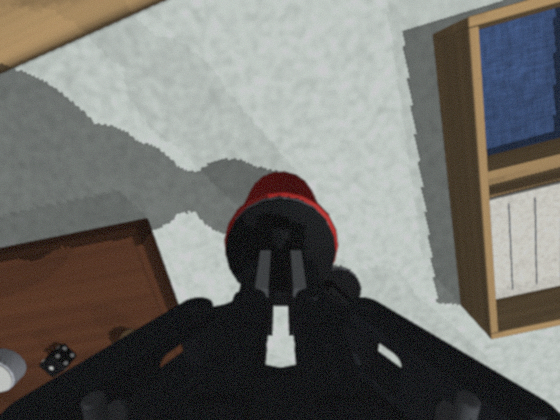

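View pics/s1.png

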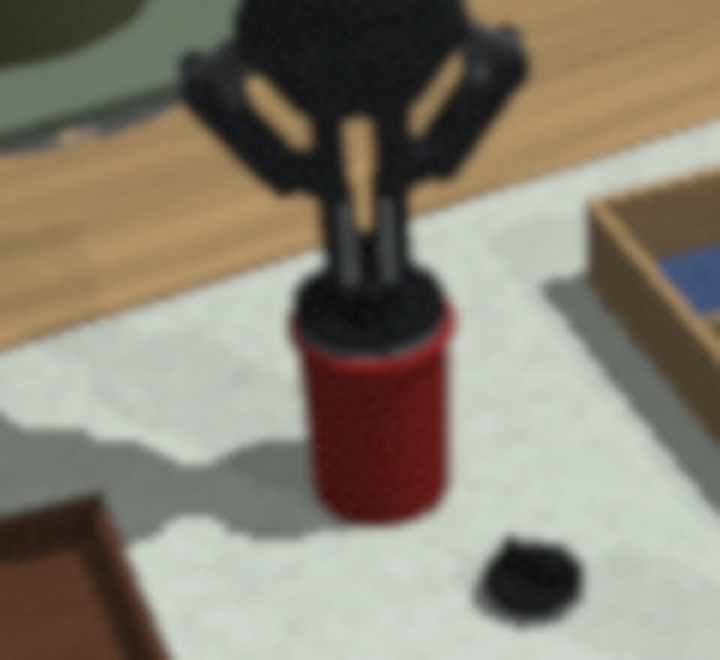

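Emit:
{"fn": "apply_moves", "kwargs": {"commands": [[1,0,0,0.1,0],[1,0,0,0,0]]}}

```text
clock: 14.05
tcp_pos: [449.1, -5.8, 112.9]
eef_rot: [180.0, 0.0, 159.6]
force: [0.6, -0.9, 4.9]
grip_width: 6.5
```

Emit:
{"fn": "apply_moves", "kwargs": {"commands": [[1,0,0,0.1,0],[1,0,0,0,0]]}}

```text
clock: 14.25
tcp_pos: [449.2, -5.9, 112.5]
eef_rot: [180.0, 0.1, 159.6]
force: [-1.8, 0.3, 21.5]
grip_width: 6.5
```

Emit:
{"fn": "apply_moves", "kwargs": {"commands": [[1,0,0,0.1,0],[1,0,0,0,0]]}}

```text
clock: 14.45
tcp_pos: [449.3, -5.9, 112.2]
eef_rot: [180.0, 0.1, 159.6]
force: [-4.8, 0.8, 44.5]
grip_width: 6.4
```

Emit:
{"fn": "apply_moves", "kwargs": {"commands": [[1,0,0,-0.1,0],[1,0,0,-0.1,0],[1,0,0,0,0]]}}

```text
clock: 14.75
tcp_pos: [448.8, -5.8, 112.9]
eef_rot: [-180.0, -0.0, 159.6]
force: [-0.1, -0.5, -0.2]
grip_width: 6.6
```

```bash
python3 snap.py pr2; python3 lidm.py pr2
```

```text
tcp [448.8  -5.8 112.8] rpy [-1.7999e+02 -2.0000e-02  1.5961e+02] shift cm [ 42.267 -15.087  11.298] | 46.28 roll rad 0.0
5105 z 92.22831795215933
tilt deg [-0.02 -0.08] z at tcp 92.24 tcp [448.8  -5.8 112.8]
circle [448.09  -5.18] 30.21 off [-0.71  0.63] 35
```

Emit:
{"fn": "apply_moves", "kwargs": {"commands": [[0.85,0,0,0,0],[0.65,0,0,0,0],[0.5,0,0,0,0],[0.3,0,0,-2,0],[0,0,0,-4,0],[0,0,0,-2,0],[0,-2,0,0,0],[0,-2,0,0,0],[0,-2,0,0,0],[0,0,0,0,0],[0,0,0,0,0]]}}

```text
clock: 15.9
tcp_pos: [504.8, -26.7, 192.6]
eef_rot: [-180.0, -0.0, 159.6]
force: [-0.5, 0.1, 0.0]
grip_width: 85.2
```

```bash
python3 snap.py lk; python3 - <<'E'
from vis import *
z=load('lk'); p,W=z['p'],z['W']; H=W[...,2]
hsv=cv2.cvtColor(p,cv2.COLOR_BGR2HSV)
near=np.hypot(W[...,0]-448.5,W[...,1]+5)<45
red=((hsv[...,0]<8)|(hsv[...,0]>172))&(hsv[...,1]>110)&near
pts=W[red&(H>80)&(H<89)]; print(len(pts),np.median(pts[:,2])); hull=cv2.convexHull(pts[:,:2].astype(np.float32))[:,0]
for _ in range(4):
    cc,rr=circfit(hull); e=abs(np.hypot(*(hull-cc).T)-rr); hull=hull[e<1]
print('cup',cc,rr,len(hull))
f=W[near&(H>87)&(H<97)&(hsv[...,2]<90)&~red]; print('flange',np.median(f[:,2]),circfit(cv2.convexHull(f[:,:2].astype(np.float32))[:,0]))
b=W[near&(H>102)&(H<118)]; print('bar',np.median(b[:,2]),cv2.minAreaRect(b[:,:2].astype(np.float32)))
A=np.c_[f[:,:2]-cc,np.ones(len(f))]; print('tilt',np.degrees(np.linalg.lstsq(A,f[:,2],rcond=None)[0][:2]))
E
```

```text
tcp [504.6 -26.5 192.8] rpy [-1.7999e+02 -4.0000e-02  1.5962e+02] shift cm [ 48.215 -15.079  19.314] | 54.08 roll rad 0.0
251 84.9589357253999
cup [448.89997364  -5.30046495] 31.811849600226275 48
flange 92.13629745680183 (array([447.79039525,  -5.60425885]), np.float64(29.375713090670416))
bar 109.98730008060949 ((448.5992736816406, -5.1810503005981445), (9.397383689880371, 43.44611358642578), 69.19469451904297)
tilt [-0.02374914 -0.15009229]
```

View pics/lk.png

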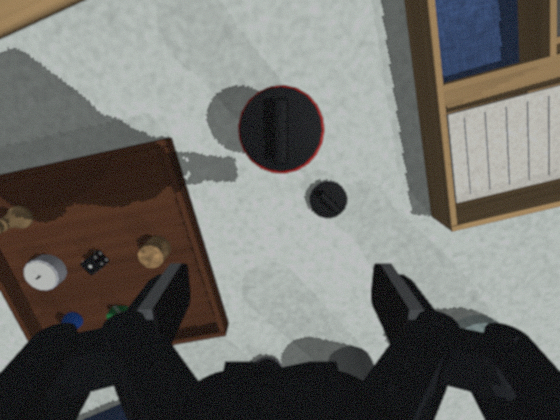

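```bash
python3 - <<'E'
from h import *
go(449.2,-5.5,140,None,3)
E
```

```text
tcp [504.6 -26.5 192.8] rpy [-1.7999e+02 -4.0000e-02  1.5962e+02] shift cm [5.924 0.043 5.283] | 7.94 roll rad 0.0
per row [1.975 0.014 1.761] 0.0
```

Emit:
{"fn": "apply_moves", "kwargs": {"commands": [[0,2,0,0,0],[0,2,0,0,0],[0,1.92,0.04,0,0],[0,0,0,2.5,0],[0,0,0,2.5,0],[0,0,0,0,0],[0,0,0,0,0]]}}

```text
clock: 16.65
tcp_pos: [449.5, -5.6, 143.4]
eef_rot: [-180.0, -0.0, 159.6]
force: [0.0, 0.5, 0.8]
grip_width: 85.5
```

```bash
python3 - <<'E'
from h import *
go(449.2,-5.5,82)
E
```

```text
tcp [449.5  -5.6 143.4] rpy [-1.7998e+02 -3.0000e-02  1.5963e+02] shift cm [ 3.100e-02 -3.000e-03  6.144e+00] | 6.14 roll rad 0.0
```

Emit:
{"fn": "apply_moves", "kwargs": {"commands": [[0,0,0,2,0],[0,0,0,2,0],[0,0,0,1.2,0],[0,0,0,0.8,0],[0,0,0,0,0],[0.1,0,0,0,0],[0.2,0,0,0,0],[0.3,0,0,0,0],[0.4,0,0,0,0],[0.4,0,0,0,0]], "force": 50}}

```text
clock: 17.65
tcp_pos: [450.2, -5.9, 84.2]
eef_rot: [180.0, 0.1, 159.6]
force: [-4.2, -1.5, 28.0]
grip_width: 62.8
```

Emit:
{"fn": "apply_moves", "kwargs": {"commands": [[0.5,0,0,-0.2,0],[0.5,0,0,-0.2,0],[0.5,0,0,-0.4,0],[0.5,0,0,-1,0],[0.5,0,0,0,0]], "force": 60}}

```text
clock: 18.15
tcp_pos: [450.2, -5.8, 102.1]
eef_rot: [180.0, 0.1, 159.6]
force: [0.4, 0.1, -2.5]
grip_width: 61.1
```

```bash
python3 snap.py g1; python3 - <<'E'
from vis import *
p,d,i=cam('scene')
f,cx,cy=K(i,d.shape); T=np.linalg.inv(i['extrinsics']); c=T[:3,:3]@np.array([449,-6,60])+T[:3,3]; u,v=int(c[0]/c[2]*f+cx),int(c[1]/c[2]*f+cy); print(u,v)
cv2.imwrite('pics/s2.png',cv2.resize(p[v-50:v+60,u-60:u+60],None,fx=5,fy=5,interpolation=2))
E
```

```text
tcp [450.1  -5.8 101.6] rpy [1.7998e+02 6.0000e-02 1.5961e+02] shift cm [ 42.404 -15.148  10.106] | 46.15 roll rad 0.0
243 176
```

View pics/g1.png

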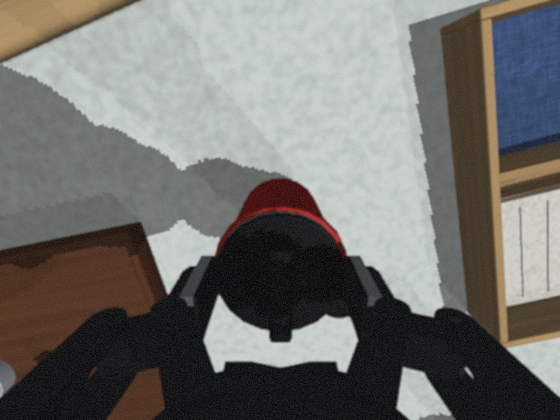

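View pics/s2.png

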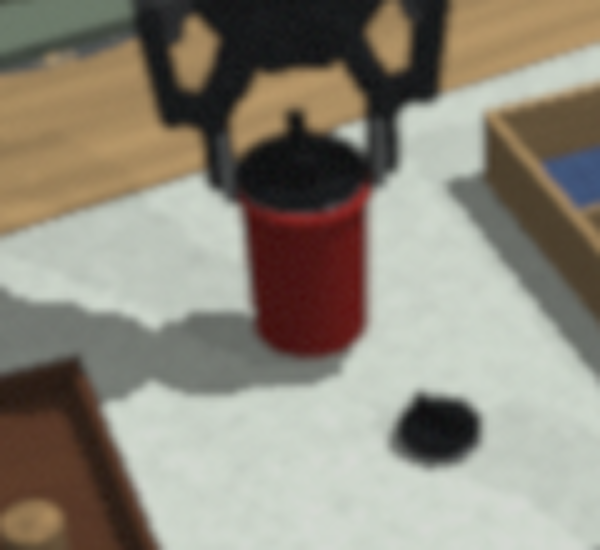

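```bash
cat > cl.py <<'E'
import sys
from vis import *
z=load(sys.argv[1]); p,W=z['p'],z['W']; H=W[...,2]
t=telemetry.read_state()['tcp_pos']; dx=W[...,:2]-t[:2]; near=np.hypot(dx[...,0],dx[...,1])<40
off=float(sys.argv[2]) if len(sys.argv)>2 else 8
hsv=cv2.cvtColor(p,cv2.COLOR_BGR2HSV)
red=((hsv[...,0]<8)|(hsv[...,0]>172))&(hsv[...,1]>110)
f=W[near&(abs(H-t[2]-off)<7)&~red&(np.hypot(dx[...,0],dx[...,1])<27)]; print(len(f),'flange z-tcp',np.median(f[:,2])-t[2])
A=np.c_[f[:,:2]-t[:2],np.ones(len(f))]; c=np.linalg.lstsq(A,f[:,2],rcond=None)[0]; print('tilt deg',np.degrees(c[:2]))
b=W[near&(abs(H-t[2]-off-18)<5)]; print('bar',len(b),np.median(b[:,2])-t[2]); r=cv2.minAreaRect(b[:,:2].astype(np.float32)); print(r,'off',np.array(r[0])-t[:2])
g=W[near&red&(H<t[2]+off-4)&(H>t[2]+off-13)]; print('red lip z-tcp',np.percentile(g[:,2]-t[2],[50,95,99]).round(1))
E
python3 cl.py g1
```

```text
7241 flange z-tcp 7.949354627701865
tilt deg [-0.34093244 -0.21476925]
bar 3423 25.711543357569596
((446.3902893066406, -6.906768798828125), (73.0107650756836, 43.74738311767578), 53.53678894042969) off [-3.61105499 -1.16076041]
red lip z-tcp [0.3 2.1 3.2]
```

Emit:
{"fn": "apply_moves", "kwargs": {"commands": [[0.5,0,0,-1.5,0],[0.5,0,0,-2.5,0],[0.5,0,0,-2,0],[0.5,0,0,0,0],[0.5,0,0,0,0]]}}

```text
clock: 18.75
tcp_pos: [449.8, -5.8, 160.6]
eef_rot: [-180.0, 0.0, 159.6]
force: [0.6, -0.6, -0.9]
grip_width: 61.5
```

```bash
python3 - <<'E'
from h import *
go(425.8,183.7,160,None,9)
print(telemetry.read_state()['force'])
E
```

```text
tcp [449.8  -5.8 160.6] rpy [-1.8000e+02  1.0000e-02  1.5961e+02] shift cm [ 8.851 16.923  0.056] | 19.1 roll rad 0.0
per row [0.983 1.88  0.006] 0.0
[ 0.58758629 -0.64611724 -0.93756411]
```

Emit:
{"fn": "apply_moves", "kwargs": {"commands": [[0.5,0.5,0.9,0,0],[0.5,1,1.9,0,0],[0.5,1,1.9,0,0],[0.5,1,1.9,0,0],[0.5,1,1.9,0,0],[0.5,1,1.9,0,0],[0.5,1,1.9,0,0],[0.5,1,1.9,0,0],[0.5,0.9,1.9,0,0],[0.5,0.45,0.8,0,0],[0.5,0,0,0,0],[0.5,0,0,0,0]]}}

```text
clock: 19.95
tcp_pos: [425.6, 182.8, 160.6]
eef_rot: [-179.9, -0.0, 159.6]
force: [-0.3, -0.8, -1.9]
grip_width: 61.2
```

```bash
python3 snap.py w1; python3 cl.py w1; python3 - <<'E'
from vis import *
go(425.8,183.7,160)
p,d,i=cam('scene')
f,cx,cy=K(i,d.shape); T=np.linalg.inv(i['extrinsics']); c=T[:3,:3]@np.array([425,184,110])+T[:3,3]; u,v=int(c[0]/c[2]*f+cx),int(c[1]/c[2]*f+cy); print(u,v)
cv2.imwrite('pics/s3.png',cv2.resize(p[max(v-70,0):v+80,u-80:u+80],None,fx=4,fy=4,interpolation=2))
E
```

```text
tcp [425.8 182.5 160.7] rpy [-1.7995e+02 -1.0000e-02  1.5955e+02] shift cm [ 33.516 -31.961  16.1  ] | 49.03 roll rad 0.0
7191 flange z-tcp 6.946514028784122
tilt deg [-0.60121101 -0.18521791]
bar 3425 24.79873393150055
((421.9072265625, 181.55734252929688), (73.24119567871094, 44.550254821777344), 53.061126708984375) off [-3.85326503 -0.96080464]
red lip z-tcp [-0.6  1.   2.2]
tcp [425.8 182.5 160.7] rpy [-1.7995e+02 -1.0000e-02  1.5955e+02] shift cm [0.038 0.112 0.067] | 0.14 roll rad 0.0
305 131
```

View pics/w1.png

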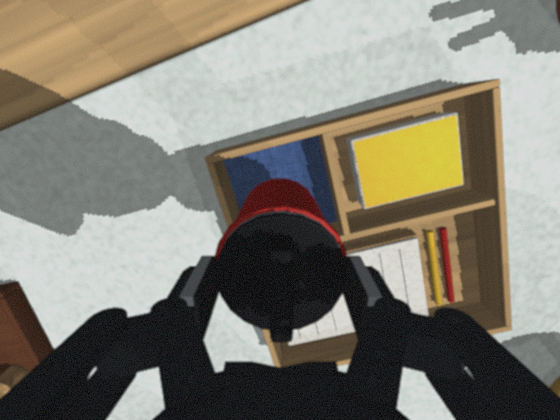

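View pics/s3.png

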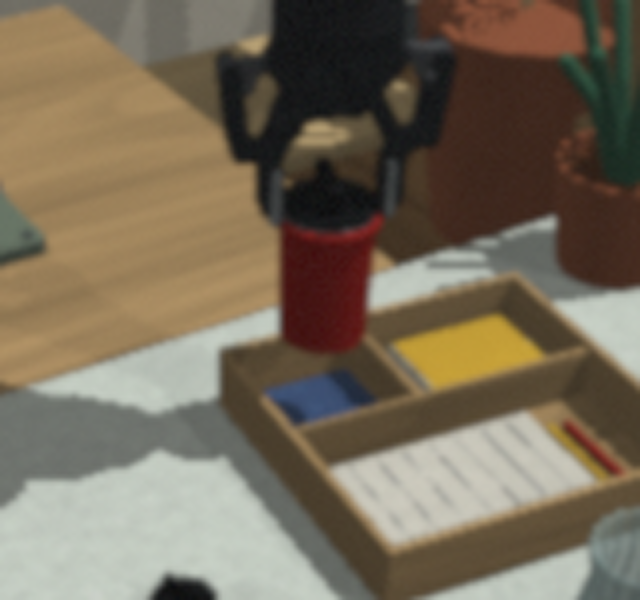

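Emit:
{"fn": "apply_moves", "kwargs": {"commands": [[0.5,0.03,0.1,1.5,0],[0.5,0,0,1.5,0],[0.5,0,0,1.5,0],[0.5,0,0,1.2,0],[0.5,0,0,0.7,0],[0.5,0,0,0,0]]}}

```text
clock: 20.65
tcp_pos: [425.7, 183.9, 96.4]
eef_rot: [-179.9, -0.0, 159.6]
force: [-0.3, -0.2, -1.1]
grip_width: 61.1
```

Emit:
{"fn": "apply_moves", "kwargs": {"commands": [[0.5,0,0,0.25,0],[0.5,0,0,0.15,0],[0.5,0,0,0,0]]}}

```text
clock: 20.95
tcp_pos: [425.9, 184.5, 93.1]
eef_rot: [180.0, 0.0, 159.6]
force: [-0.8, -0.0, -1.9]
grip_width: 61.3
```

Emit:
{"fn": "apply_moves", "kwargs": {"commands": [[0.5,0,0,0.15,0],[0.5,0,0,0,0]]}}

```text
clock: 21.15
tcp_pos: [425.8, 184.6, 91.4]
eef_rot: [-180.0, 0.0, 159.6]
force: [0.5, 0.4, -1.9]
grip_width: 61.4
```

Emit:
{"fn": "apply_moves", "kwargs": {"commands": [[0.5,0,0,0.1,0],[0.5,0,0,0,0]]}}

```text
clock: 21.35
tcp_pos: [425.8, 184.6, 90.3]
eef_rot: [-180.0, -0.0, 159.6]
force: [0.2, 0.1, -1.5]
grip_width: 61.6
```

Emit:
{"fn": "apply_moves", "kwargs": {"commands": [[0.5,0,0,0.08,0],[0.5,0,0,0,0]]}}

```text
clock: 21.55
tcp_pos: [425.9, 184.4, 90.0]
eef_rot: [180.0, 0.0, 159.6]
force: [-2.2, -1.5, 12.7]
grip_width: 61.4
```

Emit:
{"fn": "apply_moves", "kwargs": {"commands": [[0.5,0,0,0.08,0],[0.5,0,0,0,0]]}}

```text
clock: 21.75
tcp_pos: [425.9, 184.3, 89.7]
eef_rot: [180.0, 0.0, 159.6]
force: [-5.0, -3.8, 28.7]
grip_width: 61.3
```

Emit:
{"fn": "apply_moves", "kwargs": {"commands": [[0.5,0,0,-0.12,0],[0.3,0,0,0,0],[0.2,0,0,0,0],[0.1,0,0,0,0],[0,0,0,0,0],[0,0,0,0,0],[0,0,0,0,0]]}}

```text
clock: 22.45
tcp_pos: [425.8, 184.6, 89.9]
eef_rot: [-180.0, -0.0, 159.6]
force: [0.1, 0.2, -0.1]
grip_width: 85.3
```

Emit:
{"fn": "apply_moves", "kwargs": {"commands": [[0,0,0,-1,0],[0,0,0,-2,0],[0,0,0,-3,0],[0,0,0,-4,0],[0,0,0,-2,0],[0,-2,0,0,0],[0,-3,0,0,0],[0,-2,0,0,0],[0,0,0,0,0],[0,0,0,0,0]]}}

```text
clock: 23.45
tcp_pos: [491.1, 160.1, 210.4]
eef_rot: [-180.0, -0.0, 159.6]
force: [-0.7, -0.8, -0.1]
grip_width: 85.4
```

```bash
python3 snap.py fin; python3 - <<'E'
from vis import *
z=load('fin'); p,W=z['p'],z['W']; H=W[...,2]
hsv=cv2.cvtColor(p,cv2.COLOR_BGR2HSV)
near=np.hypot(W[...,0]-424.5,W[...,1]-184.3)<50
red=((hsv[...,0]<8)|(hsv[...,0]>172))&(hsv[...,1]>110)&near
pts=W[red&(H>83)&(H<95)]; print(len(pts),'rim z',np.percentile(pts[:,2],[25,50,75,90])); hull=cv2.convexHull(pts[:,:2].astype(np.float32))[:,0]
for _ in range(4):
    cc,rr=circfit(hull); e=abs(np.hypot(*(hull-cc).T)-rr); hull=hull[e<1]
print('cup',cc,rr,len(hull),'off well',np.hypot(*(cc-[424.5,184.2])))
f=W[near&(H>92)&(H<103)&(hsv[...,2]<90)&~red]; print('flange',np.median(f[:,2]))
b=W[near&(H>108)&(H<122)]; print('bar',np.median(b[:,2]),cv2.minAreaRect(b[:,:2].astype(np.float32)))
A=np.c_[f[:,:2]-cc,np.ones(len(f))]; print('tilt',np.degrees(np.linalg.lstsq(A,f[:,2],rcond=None)[0][:2]))
p,d,i=cam('scene'); cv2.imwrite('pics/s4.png',p)
cv2.imwrite('pics/s4c.png',cv2.resize(p[100:220,230:410],None,fx=4,fy=4,interpolation=2))
E
```

```text
tcp [490.8 160.4 210.4] rpy [ 1.8000e+02 -2.0000e-02  1.5964e+02] shift cm [ 40.426 -32.12   21.051] | 55.76 roll rad 0.0
426 rim z [89.36261706 89.85357736 90.34312784 90.70102045]
cup [425.22967487 184.88881615] 32.49120977477978 43 off well 1.0034406333728123
flange 97.12725069503412
bar 114.90331353802557 ((424.2635498046875, 185.38050842285156), (9.479499816894531, 43.70095443725586), 69.49272155761719)
tilt [ 0.08886067 -0.04037155]
```

View pics/fin.png

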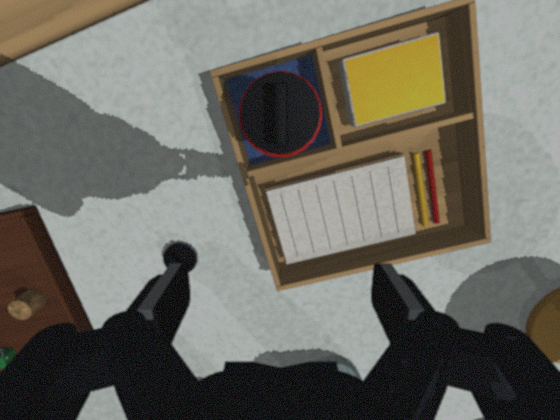

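View pics/s4c.png

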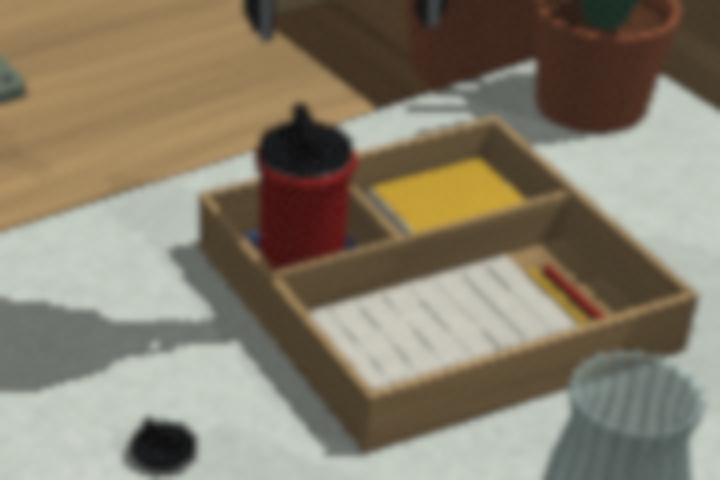

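View pics/s4.png

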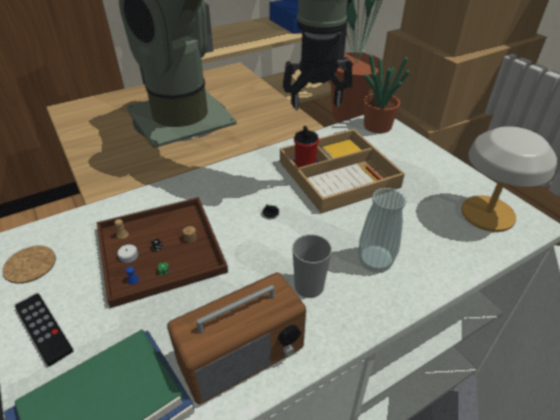

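```bash
python3 -c "
from station import hand_in
print(hand_in())"
```

```text
the job is handed in; nothing more can be done
None
```

The stray white die is in the red cup with the other two, the large lid is pressed home, and the closed cup stands upright in the empty well. I handed the job in at about 23.5 s; the hand-in reports no verdict.

- **Die:** I dropped it into the cup, and the pictures then showed three dice inside. It lies on top of the other two, with its top at about 40 mm.
- **Lid:** I used the largest lid (flange radius 30 mm, 44 mm bar) and pressed until it hit a hard stop. After release, the flange sat about 3 mm above the rim, level within 0.2°.
- **Cup in the well:** The last look put the cup about 1 mm off the well's centre. Its rim was at 89.9 mm (90 expected), the bar top at 114.9 mm (115 expected), and it was tilted by 0.1°.
- **Surroundings:** In the last scene picture the other things in the tray, the tumbler and the vase stand where they were. The gripper is clear of everything.

**What did not go as expected:**
- Pressing the lid peaked at about 44 N, well above the 10–15 N suggested. It went through the bar held in the fingers, and I backed off at once.
- The fingertips reach farther forward than I expected when nearly shut, so closing on the die, lid bar and cup pushed up on the tool with about 8, 9 and 28 N. Setting the cup down peaked at about 29 N.
- I felt almost no force while the sealing ring should have been sliding, so I judged the lid home from the hard stop and the measured height.

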